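# Clamp the whetstone with the slip-click knob

## Task

Stand the whetstone on its long edge in the clamp on top of the sharpening machine and slide it gently up to the end stop. Then turn the big ribbed clamp knob clockwise until it slips and clicks, and stop after the first or second click, never more, so that the stone stays clamped against the fence; then let go. Leave the speed dial, the oil bottle and the knives alone.

Things in the scene. Friction and masses are not known exactly. Their poses are not given: they have to be found in the camera images.
- stone_mid (a point): Centre of the whetstone, a plain grey bar 100 (its x) x 24 (its y) x 50 mm high (its z), about 0.26 kg, standing on a long narrow edge on the bench (its position is 25 mm above its foot). Its two ends are alike. It stands in one of two places to the left of the machine; the oil bottle has the other.
- machine: The sharpening machine, a fixed stainless box 200 (x) x 340 (y) x 100 mm high; two grinding wheels on its +y end reach 197 mm from its centre. Origin at the centre of its underside, z up. On its deck, 100 mm up: the stone clamp (towards +y), the clamp knob (70 mm to -y of the centre) and the speed dial.
- seat (a point): Inner corner of the clamp, in the machine's axes, on the clamp's bed (104 mm above the bench), where the faces of the end stop (x = 0; stop to +x) and the fence (y = 0; fence to +y) meet. The seated stone's centre is 50 mm to -x, 12 mm to -y, 25 mm up. Fence (120 long, 12 thick), stop (10 thick) and jaw stand 14 mm above the bed; the -x end is open.
- jaw_face (a point): Middle of the top edge of the moving jaw's face (aluminium bar 100 long, 12 thick, 14 mm high), in the machine's axes; the face looks to +y at the fence, parallel to it, and starts 26 to 40 mm from it. Turning the knob clockwise drives the jaw's carriage to +y, 7 mm per radian.
- jaw: The same jaw as a body, origin on its face at bed height. The jaw plate has 0 to 5 mm of hidden free play on its carriage, which must be taken up before the knob bears on the stone: 1.5 to 2.9 rad of turning in all come before the slip, how much is known only by feel.
- knob_grip (a point): Middle of the clamp knob's cap, on its upright axis: round, ribbed, aluminium, 44 mm in diameter, 34 mm high (foot 120.5, top 154.5 mm above the bench), on a steel collar 60 mm wide that it drives. May be gripped from above at any yaw. Clockwise seen from above tightens. Cap, collar and jaw stay where they are left.
- knob_mark (a point): Witness mark at the foot of the knob's cap, 22 mm from the axis, below the black line on its top. Cap and collar turn together with a drag of about 0.15 N m while the jaw runs free; with the jaw hard on the stone the cap slips on the collar at a torque rippling between 0.30 and 0.46 N m (first rising), one click per 15 degrees (0.26 rad).
- collar_mark (a point): Witness mark on the collar, 22 mm from the axis, at the white line. The two marks coincide at the start and part only as the cap slips: 5.7 mm apart after one click, 11.4 mm after two.
- dial_mark (a point): Pointer of the black speed dial (26 mm in diameter, 16 mm high) on the deck, on the rim of its top. Not to be turned.
- bottle_mid (a point): Middle of the oil bottle, 52 mm in diameter, 120 mm high, standing on the bench. Not to be disturbed.
- knife_a_mid (a point): Middle of the wooden handle (115 x 24 x 18 mm) of the large knife, lying on the bench to the left with its blade (200 mm) to its +x.
- knife_b_mid (a point): Middle of the wooden handle (115 x 24 x 18 mm) of the smaller knife, lying to the left of the large one, blade (160 mm) to its +x.
Not all that is in view belongs to the job. What is meant by the part that bears stone_mid is not green or pink, and is the larger of those in its own colour.

How it is judged (in metres and radians):
On the way, in this order (a step that is already met when the one before it is completed fails the run):
1. the stone stands in the clamp with its end on the end stop (x of stone_mid in the frame of seat between -0.053 and -0.046 m and y of stone_mid in the frame of seat between -0.036 and -0.008 m and z of stone_mid in the frame of seat between 0.02 and 0.028 m and angle between stone_mid's own z axis and vertical below 0.1 rad), for 0.2 s.
2. the knob, tightened on the stone, has slipped by a click (distance between knob_mark and collar_mark above 0.0033 m and contact force between jaw and stone above 3 N), for 0.2 s.
At the end, for the whole second after the job is handed in: Stone upright on the bed (within 3 mm), its end within 3 mm of the stop, its side on the fence (2.5 mm, 0.05 rad), held by the jaw with over 3 N; the knob has slipped 0.15 to 0.75 rad past its collar (one or two clicks; marks 3.3 to 16.2 mm apart) (all of step 2 and x of stone_mid in the frame of seat between -0.053 and -0.046 m and y of stone_mid in the frame of seat between -0.0145 and -0.0095 m and z of stone_mid in the frame of seat between 0.02 and 0.028 m and angle between the x axis of stone_mid and the x axis of seat, either way round below 0.05 rad and angle between stone_mid's own z axis and vertical below 0.06 rad and distance between knob_mark and collar_mark below 0.0162 m); the robot touches nothing.
It fails at once if the knob is clicked on well past the second click (marks over 16.2 mm apart) (distance between knob_mark and collar_mark above 0.0162 m).
It fails at once if the stone, not yet held by the jaw, is rammed against the machine (over 100 N) (contact force between stone and machine above 100 N and contact force between jaw and stone below 1 N).
It fails at once if the speed dial is turned (distance of dial_mark from where it was at the start of the episode above 0.005 m).
It fails at once if the oil bottle is moved by more than 20 mm (distance of bottle_mid from where it was at the start of the episode above 0.02 m).
It fails at once if a knife is moved by more than 20 mm (distance of any of knife_a_mid, knife_b_mid from where it was at the start of the episode above 0.02 m).
It also fails if it takes over 70 s, if anything falls off the work surface, if the arm or the gripper's body presses on something with over 40 N, if the wrist force passes 120 N, or if a joint passes its speed limit or range.

## Robot

A 6-joint arm with a two-finger parallel gripper is mounted at the origin on the work surface. World frame = base frame: x ahead of the robot, y to its left, z up, the work surface at z = 0. Lengths are in mm, angles in rad, forces in N, time in s.
With the tool pointing down it reaches from about 350 to 775 mm from the base axis. Payload 7.3 kg.
Tool frame: the origin (TCP) lies between the finger pads; the fingertips stand 25 mm ahead of it and the grasp point (between the pads) lies 6 mm ahead of it; z points along the fingers, y is the line along which they close (so a half turn about z gives the same grasp; the last joint's range is limited). The gripper opens to 92 mm and grips with 3 to 60 N. Pads are 19 mm wide; open, the fingers measure 130 mm over their backs; the gripper's body (75 mm by 190 mm) begins 47 mm behind the grasp point.
Start: joints at [-1.278, 0.342, 1.524, -0, 1.275, -0.146], TCP at [223.071, -475.27, 251.741] pointing down, gripper open.
Joint ranges: [-2.53, 2.53], [-0.77, 2.02], [0.04, 2.7], [-1, 4.14], [0.28, 2.66], [-3.11, 3.11]. Speed limits (rad/s): [2.57, 2.57, 3.14, 3.14, 3.14, 3.14].

## Interface

Orientations are given as [roll, pitch, yaw] about the fixed x, y, z axes, in that order (R = Rz(yaw) Ry(pitch) Rx(roll)).
In Python, from plant import bot gives the robot as it stands.
- The arm moves only by the tool play_rows, never from a script. Its argument "commands" is a list of rows, each an object of numbers: "x", "y", "z": the shift along the tool's x, y, z in m; "twist": the turn about the tool's z in degrees. In form: [{"x": .., "y": .., "z": .., "twist": ..}, ...]. A call has exactly 8 rows; each row is the pose to reach, as a shift and turn from the pose commanded when the call began, along the tool's axes at that moment; what a row does not reach only later rows make up. A row lasts 1/10 s, in which the tool goes at most 50 mm and 8.59 degrees, less where a joint would pass 70% of its speed; a pose out of reach is approached as far as the arm can. A call with a gripper value outside its range is refused whole. "jaw" is the closure, from 0 (fully open) to 1 (shut), set as the call begins (left out, the last holds). The fingers move at their own pace and stop on an object; the grip force is fixed at half the most. Time passes only in rows, so rows that repeat a pose let the fingers close, or fill a call up. It gives the time, the measured TCP pose, the force, the opening and the grip force at its end, in the units of the state.
- bot.get_obs(): the state, without advancing time (a new reading comes with each control period).
- bot.capture(name): name is "side" or "top"; returns a dict with "pixels" (384x512x3 uint8, red, green, blue), "fx", "fy", "cx", "cy" (pixels), "eye" and "rotation" of the camera in the world. Camera axes: x right, y down, z forward; pixel columns grow to the right and rows downward; lengths in mm; the calibration is good to about 2 mm. A picture is of the moment at which its call begins. There is no depth.
- bot.close_job(): hands the job in; it is judged then, once.
The state is a dict: "time": time; "joint_positions": joint angles; "dq": joint speeds; "tau": joint torques, N m; "tool_pos": TCP position; "tcp_rot": TCP orientation; "contact_force": force on the tool from outside, world axes, zero at the start; "moment": the same for the moment, N m; "grip_width": finger opening in mm; "finger_force": force on a finger pad.
Only numpy, scipy, OpenCV 4.12 (cv2) and the standard library are available. Lean on these libraries where they do the work, as an engineer would, in place of code of your own. Each camera call takes 0.05 s, during which the arm holds its last target. There are 200 camera calls.

## Working session

There is one attempt and no reset: what is moved stays moved. The work goes in short steps, Python scripts to look and compute and a tool call to move; the robot and the scene stay as the last step left them, time stands still between calls to the robot, and variables do not carry over. Pictures are saved under pics/ and viewed, at most 10 in all, crops included, and the job is handed in when it is done.

Besides the shell and the picture viewer there is one more tool, called as name([rows], argument=value, ...), one row to a line, values as JSON. play_rows: Moves the arm, as the interface text tells. Its arguments: {"type":"object","properties":{"commands":{"type":"array"},"jaw":{"type":"number"}},"required":["commands"]}

```bash
mkdir -p pics; cat > h.py <<'E'
import numpy as np,cv2,json
from plant import bot
def cap(n,save=None):
    c=bot.capture(n)
    if save: cv2.imwrite('pics/'+save,c['pixels'][:,:,::-1])
    return c
def ray(c,u,v):
    d=np.array([(u-c['cx'])/c['fx'],(v-c['cy'])/c['fy'],1.])
    return np.array(c['eye']),np.array(c['rotation'])@d
def onz(c,u,v,z):
    e,d=ray(c,u,v); return e+d*(z-e[2])/d[2]
def proj(c,p):
    q=np.array(c['rotation']).T@(np.array(p)-np.array(c['eye']))
    return np.array([c['fx']*q[0]/q[2]+c['cx'],c['fy']*q[1]/q[2]+c['cy']])
E
python3 - <<'E'
from h import *
a=cap('top','t0.png');b=cap('side','s0.png')
im=np.hstack([a['pixels'],b['pixels']])
for c in(a,b):print(c['fx'],c['fy'],c['cx'],c['cy'],c['eye'],np.array(c['rotation']).round(3).tolist())
print(bot.get_obs())
E
```

```text
490.7253852294462 490.7253852294462 258.22040514997934 195.75339623049587 [ 237.95043797  137.11035194 1690.35889537] [-2.979, 0.001, -1.597]
414.0781233046835 414.0781233046835 251.97449323539965 192.82704151396163 [ 243.07308455 1183.45158821  990.94925397] [-2.245, 0.02, -2.921]
{'time': 0.1, 'joint_positions': array([-1.27799379e+00,  3.42623529e-01,  1.52490019e+00, -1.79967005e-05,
        1.27540945e+00, -1.46006594e-01]), 'dq': array([ 0.00131273, -0.0002505 , -0.00165865,  0.00028002, -0.00046018,
        0.00126726]), 'tau': array([ 1.35377450e-03, -4.32001340e+01, -2.44696140e+01,  7.19775539e-02,
        5.25939942e-02, -3.10624819e-05]), 'tool_pos': array([ 222.97024429, -474.94110382,  251.13719624]), 'tcp_rot': array([-3.14026389e+00, -1.78003387e-04,  4.38814264e-01]), 'contact_force': array([-0.26212426,  0.47904176,  0.34099326]), 'moment': array([-0.01343927,  0.00833121, -0.05923413]), 'finger_force': 0.0, 'grip_width': 91.89090484692133}
```

View pics/t0.png

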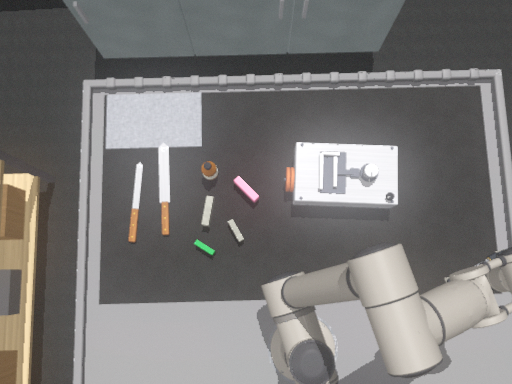

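View pics/s0.png

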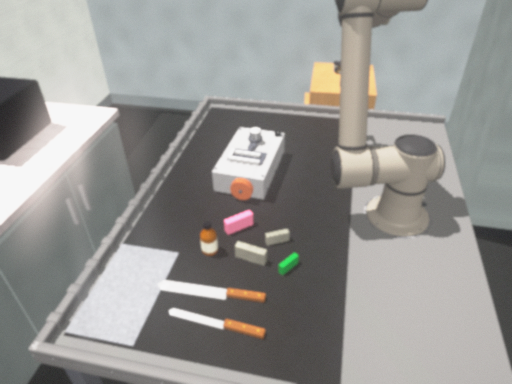

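```bash
sed -i 's/c\[.rotation.\]/Rm(c)/g' h.py; cat >> h.py <<'E'
from scipy.spatial.transform import Rotation as Ro
def Rm(c):
    r=np.array(c['rotation']); return Ro.from_euler('xyz',r).as_matrix() if r.shape==(3,) else r
E
sed -i 's/np.array(Rm(c))/Rm(c)/g' h.py
python3 - <<'E'
from h import *
a=cap('top');p=a['pixels'][:,:,::-1]
A=cv2.resize(p[175:260,180:265],None,fx=4.7,fy=4.7,interpolation=cv2.INTER_CUBIC)
B=cv2.resize(p[135:215,285:405],None,fx=6.6,fy=6.6,interpolation=cv2.INTER_CUBIC)
cv2.imwrite('pics/c0.png',cv2.resize(A,(400,400))); cv2.imwrite('pics/c1.png',B)
hsv=cv2.cvtColor(np.ascontiguousarray(p),cv2.COLOR_BGR2HSV)
m=((hsv[...,2]>95)).astype(np.uint8);
cs,_=cv2.findContours(m,cv2.RETR_EXTERNAL,cv2.CHAIN_APPROX_NONE)
for c in cs:
    r=cv2.minAreaRect(c)
    if cv2.contourArea(c)>60 and 100<r[0][0]<410 and 100<r[0][1]<270:
        bx=cv2.boxPoints(r); h=100 if r[0][0]>285 else 50
        w=np.array([onz(a,*q,h)[:2] for q in bx])
        print(np.round(r[0],1),w.mean(0).round(1),[np.linalg.norm(w[i]-w[i+1]).round(1) for i in(0,1)],[np.degrees(np.arctan2(*(w[i+1]-w[i])[::-1])).round(1) for i in (0,1)])
E
```

```text
[203.9 246.8] [340.2 316.9] [np.float64(20.5), np.float64(75.7)] [np.float64(-33.2), np.float64(-123.6)]
[235.3 229.8] [394.3 211.3] [np.float64(22.8), np.float64(81.8)] [np.float64(-61.9), np.float64(-151.9)]
[207.5 210.2] [463.3 303.8] [np.float64(105.6), np.float64(34.0)] [np.float64(-9.5), np.float64(-100.7)]
[291.5 225.5] [425.6  25.4] [np.float64(1506.2), np.float64(1033.8)] [np.float64(-91.5), np.float64(173.7)]
```

View pics/c0.png

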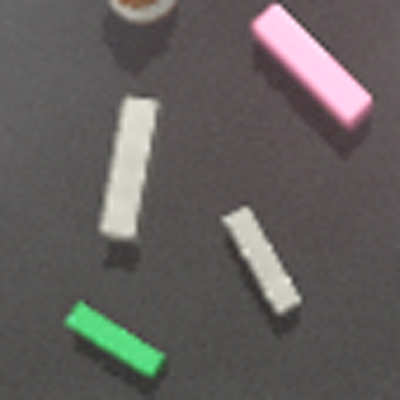

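View pics/c1.png

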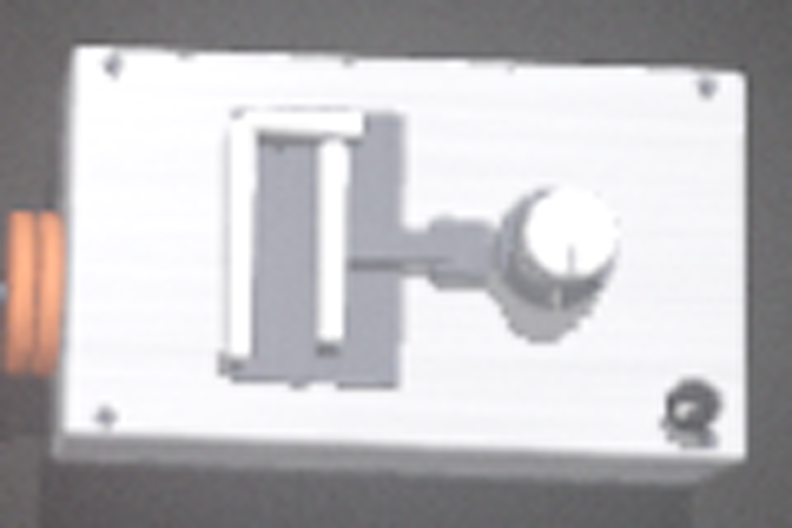

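```bash
python3 - <<'E'
from h import *
c=cap('top')
A=lambda u,v,z:onz(c,180+(u+.5)/4.706-.5,175+(v+.5)/4.706-.5,z)[:2]
B=lambda u,v,z:onz(c,285+(u+.5)/6.6-.5,135+(v+.5)/6.6-.5,z)[:2]
s=np.array([A(*q,50) for q in[(127,98),(158,98),(133,240),(100,232)]])
print('stone',s.round(1).tolist(),s.mean(0).round(1),'yaw',np.degrees(np.arctan2(*((s[0]+s[1]-s[2]-s[3])[::-1]))).round(1),np.linalg.norm(s[0]-s[3]),np.linalg.norm(s[0]-s[1]))
m=np.array([B(*q,100) for q in[(75,47),(745,72),(745,455),(67,433)]])
e=m[0]+m[3]-m[1]-m[2];yaw=np.arctan2(e[1],e[0])-np.pi/2
print('machine',m.round(1).tolist(),m.mean(0).round(1),np.degrees(yaw).round(2),np.linalg.norm(e)/2,np.linalg.norm(m[0]-m[3]))
M=m.mean(0);R=np.array([[np.cos(yaw),-np.sin(yaw)],[np.sin(yaw),np.cos(yaw)]])
for n,q in dict(fenceTop=(257,138,118),fenceBot=(250,355,118),stopR=(362,138,118),jawT=(322,142,118),jawB=(316,342,118),stopIn=(290,135,118),fenceOutTop=(231,115,118),knob=(570,232,154.5),dial=(692,403,116)).items():
    w=B(*q);print(n,w.round(1),(R.T@(w-M)).round(1))
o=[237.95,137.1]
E
```

```text
stone [[513.5, 306.4], [512.9, 284.1], [410.7, 303.0], [417.1, 326.5]] [463.5 305. ] yaw -11.2 98.44819205281655 22.322086566208824
machine [[679.3, 0.8], [657.3, -337.6], [461.7, -323.5], [481.6, 12.4]] [ 570. -162.] -3.56 337.7796869586061 198.05592493162257
fenceTop [625.1 -86.6] [50.4 78.7]
fenceBot [515.4 -77.9] [-59.7  80.5]
stopR [ 623.7 -138.9] [52.2 26.3]
jawT [ 622.2 -118.9] [49.5 46.2]
jawB [ 521.  -110.7] [-52.   48.1]
stopIn [ 626.2 -103.1] [52.5 62.2]
fenceOutTop [637.2 -74.2] [61.7 91.8]
knob [ 565.3 -230.8] [ -0.3 -69. ]
dial [ 486.  -294.6] [ -75.6 -137.6]
```

```bash
cat >> h.py <<'E'
def plan(s,t):
    """shift (m) in tool axes and twist (deg), from s=(x,y,z,yaw) to t, tool down"""
    R=Ro.from_euler('xyz',[np.pi,0,s[3]]).as_matrix()
    d=R.T@(np.array(t[:3])-np.array(s[:3]))
    print('x %.4f y %.4f z %.4f twist %.2f'%(*(d/1000),-np.degrees(t[3]-s[3])))
E
python3 - <<'E'
from h import *
P=[(223.1,-475.3,251.7,.4388),(400,-215,270,1.27),(460,60,270,2.1),(463.5,305,150,2.947)]
for i in range(3):plan(P[i],P[i+1])
E
```

```text
x 0.2707 y -0.1605 z -0.0183 twist -47.62
x 0.2804 y -0.0242 z -0.0000 twist -47.56
x 0.2097 y 0.1267 z 0.1200 twist -48.53
```

play_rows([
  {"x": 0.02,"y": -0.012,"z": -0.005,"twist": -4},
  {"x": 0.055,"y": -0.032,"z": -0.01,"twist": -10},
  {"x": 0.095,"y": -0.056,"z": -0.015,"twist": -17},
  {"x": 0.135,"y": -0.08,"z": -0.02,"twist": -24},
  {"x": 0.175,"y": -0.104,"z": -0.02,"twist": -31},
  {"x": 0.21,"y": -0.124,"z": -0.02,"twist": -37},
  {"x": 0.245,"y": -0.145,"z": -0.02,"twist": -43},
  {"x": 0.27,"y": -0.16,"z": -0.02,"twist": -48},
], jaw=0)

```text
time: 1.0
tool_pos: [400.4, -213.5, 271.8]
tcp_rot: [3.141, -0.0, 1.282]
contact_force: [-0.2, -0.8, -0.1]
grip_width: 91.9
finger_force: 0.0
```

play_rows([
  {"x": 0.035,"y": -0.003,"z": 0,"twist": -6},
  {"x": 0.07,"y": -0.006,"z": 0,"twist": -12},
  {"x": 0.105,"y": -0.009,"z": 0,"twist": -18},
  {"x": 0.14,"y": -0.012,"z": 0,"twist": -24},
  {"x": 0.175,"y": -0.015,"z": 0,"twist": -30},
  {"x": 0.21,"y": -0.018,"z": 0,"twist": -36},
  {"x": 0.245,"y": -0.021,"z": 0,"twist": -42},
  {"x": 0.28,"y": -0.024,"z": 0,"twist": -48},
])

```text
time: 1.8
tool_pos: [457.7, 60.7, 271.7]
tcp_rot: [-3.141, 0.0, 2.119]
contact_force: [0.3, -0.6, -0.1]
grip_width: 91.9
finger_force: 0.0
```

play_rows([
  {"x": 0.03,"y": 0.018,"z": 0.015,"twist": -6},
  {"x": 0.06,"y": 0.036,"z": 0.03,"twist": -12},
  {"x": 0.09,"y": 0.054,"z": 0.045,"twist": -18},
  {"x": 0.12,"y": 0.072,"z": 0.06,"twist": -24},
  {"x": 0.15,"y": 0.09,"z": 0.075,"twist": -30},
  {"x": 0.18,"y": 0.108,"z": 0.09,"twist": -36},
  {"x": 0.2,"y": 0.12,"z": 0.11,"twist": -42},
  {"x": 0.21,"y": 0.126,"z": 0.12,"twist": -47},
])

```text
time: 2.6
tool_pos: [455.9, 305.8, 149.7]
tcp_rot: [-3.14, -0.002, 2.941]
contact_force: [0.0, 1.0, 0.4]
grip_width: 91.9
finger_force: 0.0
```

```bash
python3 - <<'E'
from h import *
b=cap('side');o=bot.get_obs();print(o['time'],o['tool_pos'],o['tcp_rot'],o['joint_positions'].round(2))
s=[*o['tool_pos'],o['tcp_rot'][2]];plan(s,(463.5,305,46,2.947))
p=b['pixels'][:,:,::-1]
cv2.imwrite('pics/s1.png',cv2.resize(p[190:290,180:320],None,fx=5,fy=5,interpolation=cv2.INTER_CUBIC))
for q in[(463.5,305,50),(513,295,50),(413,315,50),(463.5,305,46)]:print(((proj(b,q)-[180,190])*5).round())
E
```

```text
2.65 [455.47473052 306.30526283 148.66734913] [-3.13985915 -0.00342994  2.94466542] [ 0.45  0.49  1.6   0.    1.06 -0.92]
x -0.0081 y 0.0003 z 0.1027 twist -0.13
[354. 287.]
[281. 264.]
[430. 310.]
[354. 291.]
```

View pics/s1.png

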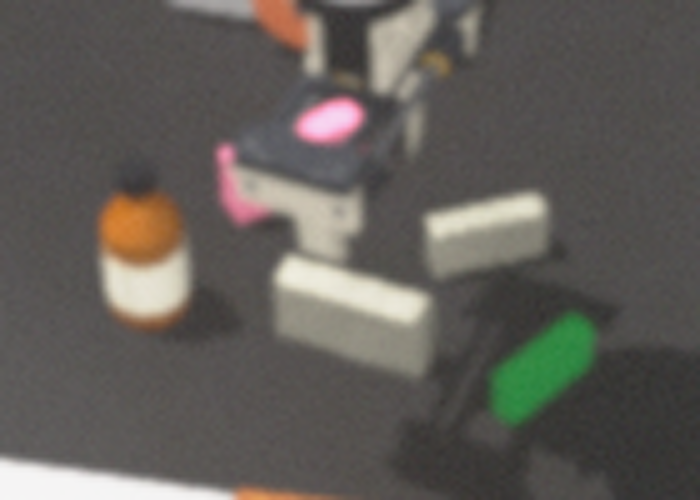

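play_rows([
  {"x": -0.004,"y": 0,"z": 0.02,"twist": 0},
  {"x": -0.008,"y": 0,"z": 0.04,"twist": 0},
  {"x": -0.008,"y": 0,"z": 0.06,"twist": 0},
  {"x": -0.008,"y": 0,"z": 0.08,"twist": 0},
  {"x": -0.008,"y": 0,"z": 0.095,"twist": 0},
  {"x": -0.008,"y": 0,"z": 0.102,"twist": 0},
  {"x": -0.008,"y": 0,"z": 0.102,"twist": 0},
  {"x": -0.008,"y": 0,"z": 0.102,"twist": 0},
])

```text
time: 3.45
tool_pos: [465.3, 302.4, 50.4]
tcp_rot: [3.141, 0.001, 2.934]
contact_force: [-0.3, 0.1, 0.1]
grip_width: 91.9
finger_force: 0.0
```

play_rows([
  {"x": 0,"y": 0,"z": 0,"twist": 0},
  {"x": 0,"y": 0,"z": 0,"twist": 0},
  {"x": 0,"y": 0,"z": 0,"twist": 0},
  {"x": 0,"y": 0,"z": 0,"twist": 0},
  {"x": 0,"y": 0,"z": 0,"twist": 0},
  {"x": 0,"y": 0,"z": 0,"twist": 0},
  {"x": 0,"y": 0,"z": 0,"twist": 0},
  {"x": 0,"y": 0,"z": 0,"twist": 0},
], jaw=1)

```text
time: 4.25
tool_pos: [464.8, 302.4, 49.6]
tcp_rot: [-3.141, -0.0, 2.935]
contact_force: [-0.3, 0.5, -0.4]
grip_width: 32.6
finger_force: 0.0
```

play_rows([
  {"x": 0,"y": 0,"z": 0.003,"twist": 0},
  {"x": 0,"y": 0,"z": 0.003,"twist": 0},
  {"x": 0,"y": 0,"z": 0.003,"twist": 0},
  {"x": 0,"y": 0,"z": 0.003,"twist": 0},
  {"x": 0,"y": 0,"z": 0.003,"twist": 0},
  {"x": 0,"y": 0,"z": 0.003,"twist": 0},
  {"x": 0,"y": 0,"z": 0.003,"twist": 0},
  {"x": 0,"y": 0,"z": 0.003,"twist": 0},
])

```text
time: 5.05
tool_pos: [465.3, 302.7, 47.0]
tcp_rot: [3.141, 0.001, 2.935]
contact_force: [3.1, 4.1, 5.2]
grip_width: 23.6
finger_force: 30.0
```

```bash
python3 - <<'E'
from h import *
q=[]
for i in range(4):
    c=cap('side'); o=bot.get_obs(); q.append([*o['tool_pos'],o['tcp_rot'][2]])
print(np.array(q).round(4),o['grip_width'],o['finger_force'],o['contact_force'])
E
```

```text
[[465.3784 302.6938  47.0302   2.9346]
 [465.3482 302.668   46.9917   2.9346]
 [465.363  302.6642  47.0241   2.9345]
 [465.3693 302.6966  47.0176   2.9346]] 23.903385704832413 30.00020205974579 [2.71590818 3.21344444 5.16607339]
```

```bash
python3 - <<'E'
from h import *
P=[(465.4,302.7,197,2.9346),(515,100,230,3.0),(566,-98.6,200,3.0766)]
for i in range(2):plan(P[i],P[i+1])
E
```

```text
x -0.0902 y -0.1882 z -0.0330 twist -3.75
x -0.0785 y -0.1894 z 0.0300 twist -4.39
```

play_rows([
  {"x": 0,"y": 0,"z": -0.01,"twist": 0},
  {"x": 0,"y": 0,"z": -0.03,"twist": 0},
  {"x": 0,"y": 0,"z": -0.055,"twist": 0},
  {"x": 0,"y": 0,"z": -0.08,"twist": 0},
  {"x": 0,"y": 0,"z": -0.105,"twist": 0},
  {"x": 0,"y": 0,"z": -0.13,"twist": 0},
  {"x": 0,"y": 0,"z": -0.145,"twist": 0},
  {"x": 0,"y": 0,"z": -0.15,"twist": 0},
])

```text
time: 6.05
tool_pos: [464.1, 301.8, 197.4]
tcp_rot: [-3.14, -0.001, 2.935]
contact_force: [-0.6, 0.8, -2.6]
grip_width: 23.9
finger_force: 30.0
```

play_rows([
  {"x": -0.006,"y": -0.012,"z": -0.004,"twist": 0},
  {"x": -0.018,"y": -0.036,"z": -0.008,"twist": -0.5},
  {"x": -0.03,"y": -0.062,"z": -0.012,"twist": -1},
  {"x": -0.042,"y": -0.088,"z": -0.016,"twist": -1.5},
  {"x": -0.054,"y": -0.114,"z": -0.02,"twist": -2},
  {"x": -0.066,"y": -0.14,"z": -0.025,"twist": -2.5},
  {"x": -0.078,"y": -0.165,"z": -0.03,"twist": -3},
  {"x": -0.09,"y": -0.188,"z": -0.033,"twist": -3.7},
])

```text
time: 6.85
tool_pos: [513.3, 97.6, 228.5]
tcp_rot: [-3.14, -0.004, 2.999]
contact_force: [-0.1, -1.1, -3.0]
grip_width: 23.6
finger_force: 30.0
```

play_rows([
  {"x": -0.011,"y": -0.026,"z": 0,"twist": -0.6},
  {"x": -0.022,"y": -0.052,"z": 0,"twist": -1.2},
  {"x": -0.033,"y": -0.078,"z": 0,"twist": -1.8},
  {"x": -0.044,"y": -0.104,"z": 0.005,"twist": -2.4},
  {"x": -0.055,"y": -0.13,"z": 0.01,"twist": -3},
  {"x": -0.066,"y": -0.156,"z": 0.02,"twist": -3.6},
  {"x": -0.074,"y": -0.178,"z": 0.027,"twist": -4.1},
  {"x": -0.078,"y": -0.189,"z": 0.03,"twist": -4.4},
])

```text
time: 7.65
tool_pos: [563.2, -100.6, 197.3]
tcp_rot: [3.141, -0.005, 3.074]
contact_force: [0.1, 0.4, -2.8]
grip_width: 23.8
finger_force: 30.0
```

```bash
python3 - <<'E'
from h import *
b=cap('side');b=cap('side');a=cap('top');o=bot.get_obs();print(o['time'],o['tool_pos'],o['tcp_rot'],o['contact_force'])
s=[*o['tool_pos'],o['tcp_rot'][2]];plan(s,(566,-98.6,165,3.0766))
B=cv2.resize(b['pixels'][120:210,205:305,::-1],(700,630)[::1],interpolation=cv2.INTER_CUBIC)
cv2.imwrite('pics/s2.png',B[:590])
f=lambda q:((proj(b,q)-[205,120])*7).round()
print('fence top in side view',f((625.1,-86.6,118)),f((515.4,-77.9,118)),'jaw',f((622.2,-118.9,118)),f((521,-110.7,118)))
E
```

```text
7.8 [563.8244651  -98.49505114 198.82743693] [ 3.14084677e+00 -2.48892563e-03  3.07444037e+00] [-0.92473446  1.84671968 -2.41065189]
x -0.0022 y 0.0000 z 0.0338 twist -0.12
fence top in side view [187. 249.] [381. 280.] jaw [207. 218.] [383. 245.]
```

View pics/s2.png

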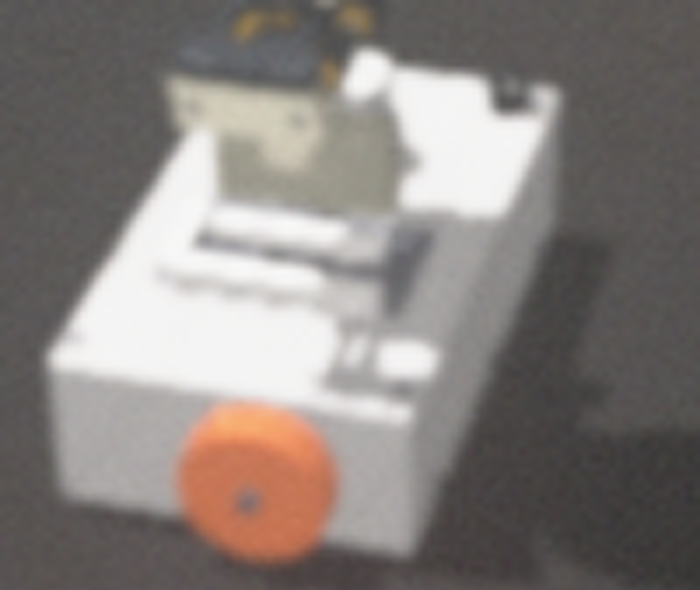

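play_rows([
  {"x": -0.001,"y": 0,"z": 0.005,"twist": 0},
  {"x": -0.002,"y": 0,"z": 0.01,"twist": 0},
  {"x": -0.002,"y": 0,"z": 0.015,"twist": 0},
  {"x": -0.002,"y": 0,"z": 0.02,"twist": 0},
  {"x": -0.002,"y": 0,"z": 0.025,"twist": 0},
  {"x": -0.002,"y": 0,"z": 0.03,"twist": 0},
  {"x": -0.002,"y": 0,"z": 0.034,"twist": 0},
  {"x": -0.002,"y": 0,"z": 0.037,"twist": 0},
])

```text
time: 8.6
tool_pos: [566.5, -98.3, 162.3]
tcp_rot: [3.142, -0.0, 3.076]
contact_force: [0.1, -0.1, -2.7]
grip_width: 23.9
finger_force: 30.0
```

```bash
python3 - <<'E'
from h import *
b=cap('side');b=cap('side');a=cap('top');o=bot.get_obs();print(o['time'],o['tool_pos'],o['tcp_rot'],o['contact_force'])
B=cv2.resize(b['pixels'][130:190,210:290,::-1],(800,600),interpolation=cv2.INTER_CUBIC)
cv2.imwrite('pics/s3.png',B)
f=lambda q:((proj(b,q)-[210,130]+.5)*10-.5).round()
print([f((563.6+50*s*.998,-98.5+12-3.2*s,154+8)) for s in(-1,1)])
E
```

```text
8.75 [566.60113586 -98.35760262 162.56161141] [-3.14156274e+00 -2.63674536e-04  3.07591087e+00] [-0.49221823  0.11126648 -2.36368469]
[array([505., 197.]), array([248., 161.])]
```

View pics/s3.png

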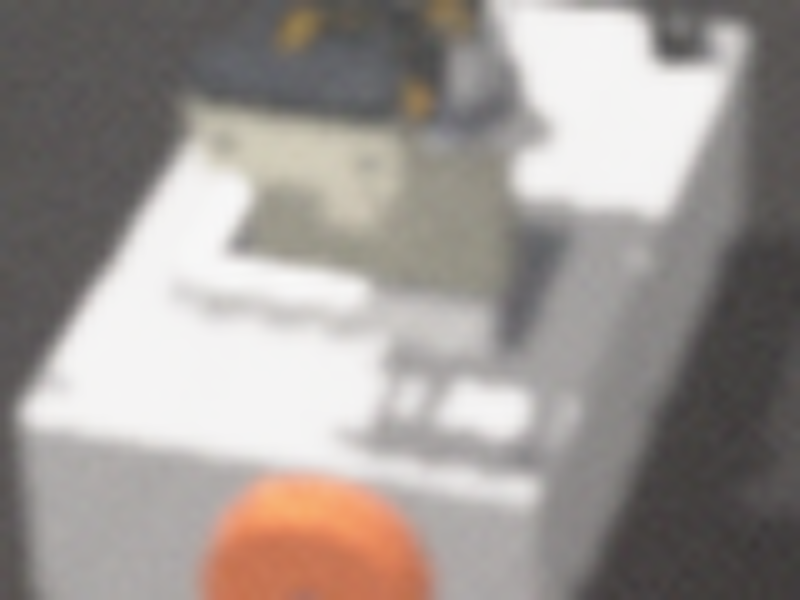

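play_rows([
  {"x": 0,"y": 0,"z": 0.002,"twist": 0},
  {"x": 0,"y": 0,"z": 0.004,"twist": 0},
  {"x": 0,"y": 0,"z": 0.006,"twist": 0},
  {"x": 0,"y": 0,"z": 0.008,"twist": 0},
  {"x": 0,"y": 0,"z": 0.009,"twist": 0},
  {"x": 0,"y": 0,"z": 0.01,"twist": 0},
  {"x": 0,"y": 0,"z": 0.0105,"twist": 0},
  {"x": 0,"y": 0,"z": 0.011,"twist": 0},
])

```text
time: 9.55
tool_pos: [566.7, -98.3, 151.7]
tcp_rot: [-3.142, 0.0, 3.076]
contact_force: [0.2, 1.1, -3.3]
grip_width: 23.7
finger_force: 30.0
```

```bash
python3 - <<'E'
from h import *
cap('top');cap('top');o=bot.get_obs();print(o['time'],o['tool_pos'],o['tcp_rot'],o['contact_force'])
E
```

```text
9.65 [566.65014998 -98.2918874  151.69177415] [-3.14152046e+00  1.36134546e-06  3.07603066e+00] [-0.45842126 -0.63045999 -2.01172932]
```

play_rows([
  {"x": -0.001,"y": 0,"z": 0,"twist": 0},
  {"x": -0.002,"y": 0,"z": 0,"twist": 0},
  {"x": -0.003,"y": 0,"z": 0,"twist": 0},
  {"x": -0.004,"y": 0,"z": 0,"twist": 0},
  {"x": -0.005,"y": 0,"z": 0,"twist": 0},
  {"x": -0.006,"y": 0,"z": 0,"twist": 0},
  {"x": -0.007,"y": 0,"z": 0,"twist": 0},
  {"x": -0.008,"y": 0,"z": 0,"twist": 0},
])

```text
time: 10.45
tool_pos: [574.7, -98.8, 151.7]
tcp_rot: [-3.141, -0.0, 3.076]
contact_force: [0.5, 0.3, -1.8]
grip_width: 23.7
finger_force: 30.0
```

play_rows([
  {"x": -0.0005,"y": 0,"z": 0,"twist": 0},
  {"x": -0.001,"y": 0,"z": 0,"twist": 0},
  {"x": -0.0015,"y": 0,"z": 0,"twist": 0},
  {"x": -0.002,"y": 0,"z": 0,"twist": 0},
  {"x": -0.0025,"y": 0,"z": 0,"twist": 0},
  {"x": -0.003,"y": 0,"z": 0,"twist": 0},
  {"x": -0.003,"y": 0,"z": 0,"twist": 0},
  {"x": -0.003,"y": 0,"z": 0,"twist": 0},
])

```text
time: 11.25
tool_pos: [577.6, -99.0, 151.7]
tcp_rot: [-3.142, 0.0, 3.076]
contact_force: [0.2, -0.2, -3.5]
grip_width: 24.0
finger_force: 30.0
```

play_rows([
  {"x": -0.0005,"y": 0,"z": 0,"twist": 0},
  {"x": -0.001,"y": 0,"z": 0,"twist": 0},
  {"x": -0.0015,"y": 0,"z": 0,"twist": 0},
  {"x": -0.002,"y": 0,"z": 0,"twist": 0},
  {"x": -0.0025,"y": 0,"z": 0,"twist": 0},
  {"x": -0.003,"y": 0,"z": 0,"twist": 0},
  {"x": -0.003,"y": 0,"z": 0,"twist": 0},
  {"x": -0.003,"y": 0,"z": 0,"twist": 0},
])

```text
time: 12.05
tool_pos: [580.6, -99.2, 151.7]
tcp_rot: [-3.142, -0.0, 3.076]
contact_force: [0.2, 0.4, -2.8]
grip_width: 24.1
finger_force: 30.0
```

play_rows([
  {"x": -0.0005,"y": 0,"z": 0,"twist": 0},
  {"x": -0.001,"y": 0,"z": 0,"twist": 0},
  {"x": -0.0015,"y": 0,"z": 0,"twist": 0},
  {"x": -0.002,"y": 0,"z": 0,"twist": 0},
  {"x": -0.0025,"y": 0,"z": 0,"twist": 0},
  {"x": -0.003,"y": 0,"z": 0,"twist": 0},
  {"x": -0.003,"y": 0,"z": 0,"twist": 0},
  {"x": -0.003,"y": 0,"z": 0,"twist": 0},
])

```text
time: 12.85
tool_pos: [581.5, -99.3, 151.7]
tcp_rot: [3.141, -0.005, 3.076]
contact_force: [-10.2, 0.0, 3.6]
grip_width: 23.5
finger_force: 30.0
```

play_rows([
  {"x": 0.0005,"y": 0,"z": 0,"twist": 0},
  {"x": 0.001,"y": 0,"z": 0.0003,"twist": 0},
  {"x": 0.0013,"y": 0,"z": 0.0006,"twist": 0},
  {"x": 0.0013,"y": 0,"z": 0.0009,"twist": 0},
  {"x": 0.0013,"y": 0,"z": 0.0012,"twist": 0},
  {"x": 0.0013,"y": 0,"z": 0.0015,"twist": 0},
  {"x": 0.0013,"y": 0,"z": 0.0015,"twist": 0},
  {"x": 0.0013,"y": 0,"z": 0.0015,"twist": 0},
])

```text
time: 13.65
tool_pos: [581.3, -99.3, 151.1]
tcp_rot: [-3.141, -0.002, 3.076]
contact_force: [-7.8, 0.9, 6.3]
grip_width: 23.9
finger_force: 30.0
```

play_rows([
  {"x": 0,"y": 0,"z": 0,"twist": 0},
  {"x": 0,"y": 0,"z": 0,"twist": 0},
  {"x": 0,"y": 0,"z": 0,"twist": 0},
  {"x": 0,"y": 0,"z": 0,"twist": 0},
  {"x": 0,"y": 0,"z": 0,"twist": 0},
  {"x": 0,"y": 0,"z": 0,"twist": 0},
  {"x": 0,"y": 0,"z": 0,"twist": 0},
  {"x": 0,"y": 0,"z": 0,"twist": 0},
], jaw=0)

```text
time: 14.45
tool_pos: [582.3, -99.3, 150.2]
tcp_rot: [-3.142, 0.0, 3.076]
contact_force: [0.2, 0.1, 0.3]
grip_width: 83.0
finger_force: 0.0
```

play_rows([
  {"x": 0,"y": 0,"z": -0.01,"twist": 0},
  {"x": 0,"y": 0,"z": -0.03,"twist": 0},
  {"x": 0,"y": 0,"z": -0.05,"twist": 0},
  {"x": 0,"y": 0,"z": -0.07,"twist": 0},
  {"x": 0,"y": 0,"z": -0.08,"twist": 0},
  {"x": 0,"y": 0,"z": -0.08,"twist": 0},
  {"x": 0,"y": 0,"z": -0.08,"twist": 0},
  {"x": 0,"y": 0,"z": -0.08,"twist": 0},
])

```text
time: 15.25
tool_pos: [581.8, -99.2, 229.1]
tcp_rot: [3.141, -0.002, 3.076]
contact_force: [0.7, 0.3, -1.3]
grip_width: 91.8
finger_force: 0.0
```

```bash
python3 - <<'E'
from h import *
o=bot.get_obs();print(o['time'],o['tool_pos'],o['tcp_rot'],o['joint_positions'].round(3))
x,y=565.3,-230.8
q1=np.arctan2(y,x)
# want q6=-2.9 : use observed relation
off=o['tcp_rot'][2]-o['joint_positions'][0]+o['joint_positions'][5]
yaw=q1+2.9+off; print(q1,off,yaw)
s=[*o['tool_pos'],o['tcp_rot'][2]];plan(s,(x,y,232,yaw))
a=cap('top');b=cap('side')
A=cv2.resize(a['pixels'][135:215,285:405,::-1],(600,400),interpolation=cv2.INTER_CUBIC)
cv2.imwrite('pics/t3.png',A)
E
```

```text
15.25 [581.81427575 -99.18168046 229.07138394] [ 3.14118351e+00 -1.98866409e-03  3.07601717e+00] [-0.299  0.48   1.371 -0.     1.293 -1.804]
-0.3876228288554263 1.5708142710109214 4.083191442155495
x 0.0079 y -0.1324 z -0.0029 twist -57.71
```

View pics/t3.png

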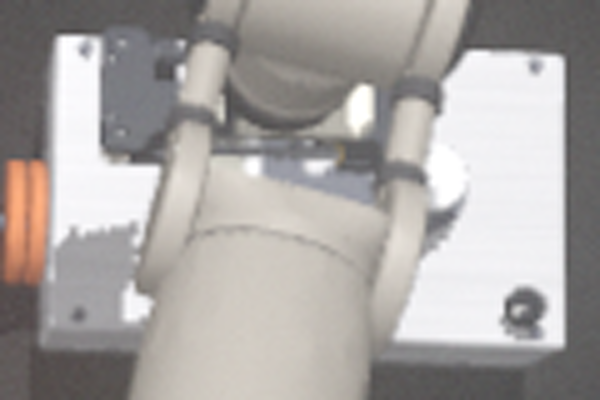

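```bash
python3 - <<'E'
from h import *
plan((581.8,-99.2,229.1,3.076),(565.3,-230.8,210,3.66))
E
```

```text
x 0.0078 y -0.1324 z 0.0191 twist -33.46
```

play_rows([
  {"x": 0.001,"y": -0.015,"z": 0,"twist": -4},
  {"x": 0.002,"y": -0.038,"z": 0,"twist": -9},
  {"x": 0.003,"y": -0.063,"z": 0,"twist": -15},
  {"x": 0.005,"y": -0.088,"z": 0,"twist": -21},
  {"x": 0.006,"y": -0.11,"z": 0.005,"twist": -27},
  {"x": 0.008,"y": -0.125,"z": 0.01,"twist": -32},
  {"x": 0.008,"y": -0.1325,"z": 0.016,"twist": -33.5},
  {"x": 0.008,"y": -0.1325,"z": 0.019,"twist": -33.5},
])

```text
time: 16.15
tool_pos: [565.1, -232.0, 209.9]
tcp_rot: [3.14, -0.001, -2.624]
contact_force: [-0.3, 0.6, 0.4]
grip_width: 91.6
finger_force: 0.0
```

```bash
python3 - <<'E'
from h import *
a=cap('top');b=cap('side');cap('side');o=bot.get_obs();print(o['time'],o['tool_pos'],o['tcp_rot'],o['joint_positions'].round(3))
plan([*o['tool_pos'],o['tcp_rot'][2]],(565.3,-230.8,150,o['tcp_rot'][2]))
A=cv2.resize(a['pixels'][135:205,300:400,::-1],(600,420),interpolation=cv2.INTER_CUBIC)
B=cv2.resize(b['pixels'][120:210,205:305,::-1],(600,540),interpolation=cv2.INTER_CUBIC)
cv2.imwrite('pics/s4.png',B)
f=lambda q:((proj(b,q)-[205,120])*6).round()
print('knob top',f((565.3,-230.8,154.5)))
E
```

```text
16.3 [ 565.58930309 -230.48066925  210.79833361] [ 3.14065076e+00 -3.81464451e-04 -2.62302495e+00] [-0.512  0.532  1.335  0.     1.276 -2.602]
x 0.0004 y -0.0001 z 0.0608 twist -0.00
knob top [300.  59.]
```

View pics/s4.png

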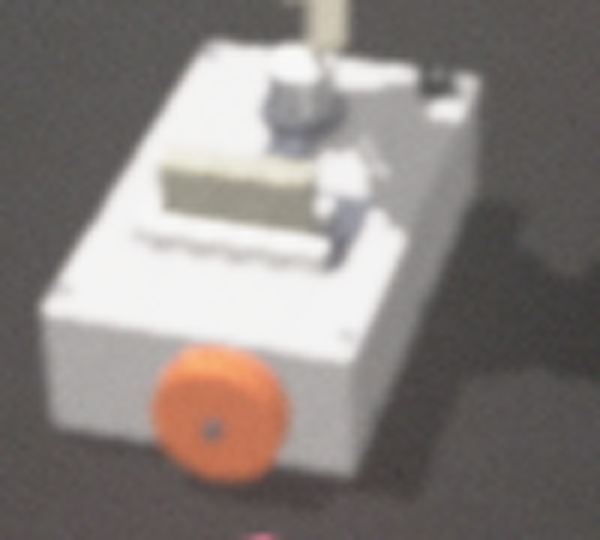

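play_rows([
  {"x": 0,"y": 0,"z": 0.01,"twist": 0},
  {"x": 0,"y": 0,"z": 0.02,"twist": 0},
  {"x": 0,"y": 0,"z": 0.03,"twist": 0},
  {"x": 0,"y": 0,"z": 0.04,"twist": 0},
  {"x": 0,"y": 0,"z": 0.05,"twist": 0},
  {"x": 0,"y": 0,"z": 0.056,"twist": 0},
  {"x": 0,"y": 0,"z": 0.06,"twist": 0},
  {"x": 0,"y": 0,"z": 0.06,"twist": 0},
])

```text
time: 17.1
tool_pos: [565.5, -231.0, 150.7]
tcp_rot: [3.141, -0.0, -2.623]
contact_force: [-0.4, 0.5, 0.2]
grip_width: 92.0
finger_force: 0.0
```

play_rows([
  {"x": 0,"y": 0,"z": 0,"twist": 0},
  {"x": 0,"y": 0,"z": 0,"twist": 0},
  {"x": 0,"y": 0,"z": 0,"twist": 0},
  {"x": 0,"y": 0,"z": 0,"twist": 0},
  {"x": 0,"y": 0,"z": 0,"twist": 0},
  {"x": 0,"y": 0,"z": 0,"twist": 0},
  {"x": 0,"y": 0,"z": 0,"twist": 0},
  {"x": 0,"y": 0,"z": 0,"twist": 0},
], jaw=1)

```text
time: 17.9
tool_pos: [565.2, -230.2, 151.3]
tcp_rot: [3.14, -0.0, -2.622]
contact_force: [-3.2, 4.5, 3.2]
grip_width: 43.3
finger_force: 30.0
```

```bash
python3 - <<'E'
from h import *
for i in range(3):
    cap('top');o=bot.get_obs();print(o['time'],o['tool_pos'].round(2),o['tcp_rot'].round(4),o['contact_force'].round(2),o['moment'].round(3),o['grip_width'],o['finger_force'])
E
```

```text
17.95 [ 565.21 -230.23  151.28] [ 3.1399e+00 -4.0000e-04 -2.6224e+00] [-2.61  4.53  3.54] [ 0.926  0.393 -0.078] 43.574918017538344 30.001171231269836
18.0 [ 565.2  -230.25  151.26] [ 3.1399e+00 -4.0000e-04 -2.6224e+00] [-3.34  5.05  4.19] [ 0.888  0.386 -0.04 ] 43.446390940261836 30.00120609998703
18.05 [ 565.2  -230.25  151.28] [ 3.1399e+00 -4.0000e-04 -2.6224e+00] [-2.87  4.72  2.81] [ 0.883  0.39  -0.05 ] 43.307613266843084 30.001126527786255
```

play_rows([
  {"x": 0,"y": 0.0007,"z": 0,"twist": 2},
  {"x": 0,"y": 0.0007,"z": 0,"twist": 7},
  {"x": 0,"y": 0.0007,"z": 0,"twist": 12},
  {"x": 0,"y": 0.0007,"z": 0,"twist": 18},
  {"x": 0,"y": 0.0007,"z": 0,"twist": 24},
  {"x": 0,"y": 0.0007,"z": 0,"twist": 30},
  {"x": 0,"y": 0.0007,"z": 0,"twist": 35},
  {"x": 0,"y": 0.0007,"z": 0,"twist": 40},
])

```text
time: 18.85
tool_pos: [565.2, -230.6, 151.3]
tcp_rot: [-3.141, 0.0, 2.959]
contact_force: [-1.1, -0.2, 1.5]
grip_width: 43.4
finger_force: 30.0
```

```bash
cat > ob.py <<'E'
from h import *
for i in range(2):
    cap('side');o=bot.get_obs();print(o['time'],o['tool_pos'].round(2),'yaw',np.degrees(o['tcp_rot'][2]).round(2),o['contact_force'].round(2),o['moment'].round(3),o['tau'][5].round(3),o['grip_width'].round(1))
E
python3 ob.py
```

```text
Traceback (most recent call last):
  File "ob.py", line 3, in <module>
    cap('side');o=bot.get_obs();print(o['time'],o['tool_pos'].round(2),'yaw',np.degrees(o['tcp_rot'][2]).round(2),o['contact_force'].round(2),o['moment'].round(3),o['tau'][5].round(3),o['grip_width'].round(1))
                                                                                                                                                                                        ^^^^^^^^^^^^^^^^^^^^^
AttributeError: 'float' object has no attribute 'round'
```

```bash
sed -i "s/o\['grip_width'\].round(1)/round(o['grip_width'],1)/;s/o\['tau'\]\[5\].round(3)/round(float(o['tau'][5]),3)/" ob.py; python3 ob.py
```

```text
18.95 [ 565.26 -230.65  151.31] yaw 169.7 [-2.76  0.52  1.91] [ 0.181  0.153 -0.103] 0.75 43.2
19.0 [ 565.26 -230.67  151.31] yaw 169.83 [-1.84  0.36  0.94] [ 0.181  0.146 -0.115] 0.237 43.6
```

play_rows([
  {"x": 0,"y": 0,"z": 0,"twist": 4},
  {"x": 0,"y": 0,"z": 0,"twist": 9},
  {"x": 0,"y": 0,"z": 0,"twist": 14},
  {"x": 0,"y": 0,"z": 0,"twist": 19},
  {"x": 0,"y": 0,"z": 0,"twist": 24},
  {"x": 0,"y": 0,"z": 0,"twist": 29},
  {"x": 0,"y": 0,"z": 0,"twist": 33},
  {"x": 0,"y": 0,"z": 0,"twist": 36},
])

```text
time: 19.8
tool_pos: [565.0, -231.0, 151.3]
tcp_rot: [-3.14, 0.0, 2.334]
contact_force: [-2.6, -1.2, 1.7]
grip_width: 43.5
finger_force: 30.0
```

```bash
python3 ob.py
```

```text
19.85 [ 565.03 -231.03  151.32] yaw 133.61 [-2.16 -1.12  1.9 ] [-0.189  0.408 -0.006] -0.098 43.7
19.9 [ 565.01 -231.03  151.3 ] yaw 133.82 [-3.92 -1.9   2.8 ] [-0.28   0.423 -0.152] 0.407 43.7
```

play_rows([
  {"x": 0,"y": 0,"z": 0,"twist": 1},
  {"x": 0,"y": 0,"z": 0,"twist": 2},
  {"x": 0,"y": 0,"z": 0,"twist": 3},
  {"x": 0,"y": 0,"z": 0,"twist": 4},
  {"x": 0,"y": 0,"z": 0,"twist": 5},
  {"x": 0,"y": 0,"z": 0,"twist": 6},
  {"x": 0,"y": 0,"z": 0,"twist": 7},
  {"x": 0,"y": 0,"z": 0,"twist": 8},
])

```text
time: 20.7
tool_pos: [565.0, -231.0, 151.3]
tcp_rot: [-3.14, 0.0, 2.194]
contact_force: [-5.2, -2.8, 3.1]
grip_width: 43.2
finger_force: 30.0
```

```bash
cat > o.py <<'E'
from h import *
o=bot.get_obs();print(round(o['time'],2),'yaw',np.degrees(o['tcp_rot'][2]).round(2),o['contact_force'].round(2),o['moment'].round(3),round(float(o['tau'][5]),3),o['dq'][5].round(3))
E
python3 o.py
```

```text
20.7 yaw 125.72 [-5.23 -2.77  3.09] [-0.609  0.694  0.114] -0.084 0.175
```

play_rows([
  {"x": 0,"y": 0,"z": 0,"twist": 1},
  {"x": 0,"y": 0,"z": 0,"twist": 2},
  {"x": 0,"y": 0,"z": 0,"twist": 3},
  {"x": 0,"y": 0,"z": 0,"twist": 4},
  {"x": 0,"y": 0,"z": 0,"twist": 5},
  {"x": 0,"y": 0,"z": 0,"twist": 6},
  {"x": 0,"y": 0,"z": 0,"twist": 7},
  {"x": 0,"y": 0,"z": 0,"twist": 8},
])

```text
time: 21.5
tool_pos: [564.9, -231.1, 151.3]
tcp_rot: [-3.14, 0.001, 2.055]
contact_force: [-3.6, -3.8, 2.7]
grip_width: 43.4
finger_force: 30.0
```

```bash
python3 o.py
```

```text
21.5 yaw 117.72 [-3.61 -3.83  2.68] [-0.665  0.808  0.153] -0.084 0.174
```

play_rows([
  {"x": 0,"y": 0,"z": 0,"twist": 1},
  {"x": 0,"y": 0,"z": 0,"twist": 2},
  {"x": 0,"y": 0,"z": 0,"twist": 3},
  {"x": 0,"y": 0,"z": 0,"twist": 4},
  {"x": 0,"y": 0,"z": 0,"twist": 5},
  {"x": 0,"y": 0,"z": 0,"twist": 6},
  {"x": 0,"y": 0,"z": 0,"twist": 7},
  {"x": 0,"y": 0,"z": 0,"twist": 8},
])

```text
time: 22.3
tool_pos: [564.8, -231.1, 151.3]
tcp_rot: [-3.14, 0.001, 1.915]
contact_force: [-5.1, -3.6, 2.5]
grip_width: 43.5
finger_force: 30.0
```

```bash
python3 o.py
```

```text
22.3 yaw 109.71 [-5.14 -3.62  2.52] [-0.647  0.868  0.17 ] -0.084 0.173
```

play_rows([
  {"x": 0,"y": 0,"z": 0,"twist": 1},
  {"x": 0,"y": 0,"z": 0,"twist": 2},
  {"x": 0,"y": 0,"z": 0,"twist": 3},
  {"x": 0,"y": 0,"z": 0,"twist": 4},
  {"x": 0,"y": 0,"z": 0,"twist": 5},
  {"x": 0,"y": 0,"z": 0,"twist": 6},
  {"x": 0,"y": 0,"z": 0,"twist": 7},
  {"x": 0,"y": 0,"z": 0,"twist": 8},
])

```text
time: 23.1
tool_pos: [564.7, -231.1, 151.3]
tcp_rot: [-3.14, 0.001, 1.775]
contact_force: [-6.2, -3.1, 2.7]
grip_width: 43.4
finger_force: 30.0
```

```bash
python3 o.py
```

```text
23.1 yaw 101.72 [-6.16 -3.12  2.73] [-0.688  0.948  0.161] -0.084 0.174
```

play_rows([
  {"x": 0,"y": -0.0003,"z": 0,"twist": 1},
  {"x": 0,"y": -0.0006,"z": 0,"twist": 2},
  {"x": 0,"y": -0.0006,"z": 0,"twist": 3},
  {"x": 0,"y": -0.0006,"z": 0,"twist": 4},
  {"x": 0,"y": -0.0006,"z": 0,"twist": 5},
  {"x": 0,"y": -0.0006,"z": 0,"twist": 6},
  {"x": 0,"y": -0.0006,"z": 0,"twist": 7},
  {"x": 0,"y": -0.0006,"z": 0,"twist": 8},
])

```text
time: 23.9
tool_pos: [564.5, -231.1, 151.3]
tcp_rot: [-3.141, 0.001, 1.635]
contact_force: [-4.4, -4.2, 2.6]
grip_width: 43.6
finger_force: 30.0
```

```bash
python3 o.py
```

```text
23.9 yaw 93.7 [-4.41 -4.18  2.61] [-0.666  0.72   0.148] -0.085 0.174
```

play_rows([
  {"x": 0,"y": 0,"z": 0,"twist": 1},
  {"x": 0,"y": 0,"z": 0,"twist": 2},
  {"x": 0,"y": 0,"z": 0,"twist": 3},
  {"x": 0,"y": 0,"z": 0,"twist": 4},
  {"x": 0,"y": 0,"z": 0,"twist": 5},
  {"x": 0,"y": 0,"z": 0,"twist": 6},
  {"x": 0,"y": 0,"z": 0,"twist": 7},
  {"x": 0,"y": 0,"z": 0,"twist": 8},
])

```text
time: 24.7
tool_pos: [564.4, -231.1, 151.3]
tcp_rot: [-3.141, 0.001, 1.496]
contact_force: [-4.2, -4.5, 1.9]
grip_width: 43.6
finger_force: 30.0
```

```bash
python3 o.py
```

```text
24.7 yaw 85.72 [-4.23 -4.48  1.93] [-0.633  0.783  0.39 ] 0.132 0.171
```

play_rows([
  {"x": 0,"y": 0,"z": 0,"twist": 1},
  {"x": 0,"y": 0,"z": 0,"twist": 2},
  {"x": 0,"y": 0,"z": 0,"twist": 3},
  {"x": 0,"y": 0,"z": 0,"twist": 4},
  {"x": 0,"y": 0,"z": 0,"twist": 5},
  {"x": 0,"y": 0,"z": 0,"twist": 6},
  {"x": 0,"y": 0,"z": 0,"twist": 7},
  {"x": 0,"y": 0,"z": 0,"twist": 8},
])

```text
time: 25.5
tool_pos: [564.4, -231.1, 151.3]
tcp_rot: [-3.141, 0.001, 1.357]
contact_force: [-4.7, -3.6, 3.3]
grip_width: 43.4
finger_force: 30.0
```

```bash
python3 o.py
```

```text
25.5 yaw 77.73 [-4.75 -3.57  3.28] [-0.651  0.812  0.433] 0.182 0.175
```

play_rows([
  {"x": 0,"y": 0,"z": 0,"twist": 1},
  {"x": 0,"y": 0,"z": 0,"twist": 2},
  {"x": 0,"y": 0,"z": 0,"twist": 3},
  {"x": 0,"y": 0,"z": 0,"twist": 4},
  {"x": 0,"y": 0,"z": 0,"twist": 5},
  {"x": 0,"y": 0,"z": 0,"twist": 6},
  {"x": 0,"y": 0,"z": 0,"twist": 7},
  {"x": 0,"y": 0,"z": 0,"twist": 8},
])

```text
time: 26.3
tool_pos: [564.3, -231.0, 151.3]
tcp_rot: [-3.141, 0.001, 1.217]
contact_force: [-5.5, -3.1, 3.3]
grip_width: 43.4
finger_force: 30.0
```

```bash
python3 o.py
```

```text
26.3 yaw 69.73 [-5.45 -3.09  3.32] [-0.607  0.906  0.419] 0.141 0.174
```

play_rows([
  {"x": 0,"y": 0,"z": 0,"twist": 0},
  {"x": 0,"y": 0,"z": 0,"twist": 0},
  {"x": 0,"y": 0,"z": 0,"twist": 0},
  {"x": 0,"y": 0,"z": 0,"twist": 0},
  {"x": 0,"y": 0,"z": 0,"twist": 0},
  {"x": 0,"y": 0,"z": 0,"twist": 0},
  {"x": 0,"y": 0,"z": 0,"twist": 0},
  {"x": 0,"y": 0,"z": 0,"twist": 0},
], jaw=0)

```text
time: 27.1
tool_pos: [564.7, -230.5, 151.2]
tcp_rot: [3.141, -0.0, 1.217]
contact_force: [-0.8, 0.2, -0.6]
grip_width: 91.4
finger_force: 0.0
```

play_rows([
  {"x": 0,"y": 0,"z": -0.01,"twist": 0},
  {"x": 0,"y": 0,"z": -0.03,"twist": 0},
  {"x": 0,"y": 0,"z": -0.06,"twist": 0},
  {"x": 0,"y": 0,"z": -0.09,"twist": 0},
  {"x": -0.03,"y": 0,"z": -0.1,"twist": 0},
  {"x": -0.07,"y": 0,"z": -0.1,"twist": 0},
  {"x": -0.11,"y": 0,"z": -0.1,"twist": 0},
  {"x": -0.15,"y": 0,"z": -0.1,"twist": 0},
])

```text
time: 27.9
tool_pos: [512.3, -372.5, 252.5]
tcp_rot: [3.14, 0.001, 1.218]
contact_force: [0.4, 1.0, -0.5]
grip_width: 91.8
finger_force: 0.0
```

play_rows([
  {"x": -0.02,"y": 0,"z": 0,"twist": 0},
  {"x": -0.05,"y": 0,"z": 0,"twist": 0},
  {"x": -0.08,"y": 0,"z": 0,"twist": 0},
  {"x": -0.11,"y": -0.01,"z": 0,"twist": 0},
  {"x": -0.14,"y": -0.02,"z": 0,"twist": 0},
  {"x": -0.17,"y": -0.03,"z": 0,"twist": 0},
  {"x": -0.19,"y": -0.04,"z": 0,"twist": 0},
  {"x": -0.2,"y": -0.05,"z": 0,"twist": 0},
])

```text
time: 28.7
tool_pos: [395.6, -542.6, 251.4]
tcp_rot: [3.141, 0.0, 1.216]
contact_force: [0.4, -0.3, 0.0]
grip_width: 91.8
finger_force: 0.0
```

```bash
python3 - <<'E'
from h import *
fs=[cap('top')['pixels'].astype(float) for _ in range(8)];a=cap('top')
p=np.mean(fs[1:],0).astype(np.uint8)[:,:,::-1]
A=cv2.resize(p[140:205,310:395],(425,325),interpolation=cv2.INTER_CUBIC)
B=cv2.resize(p[155:190,350:390],(365,325),interpolation=cv2.INTER_CUBIC)
cv2.imwrite('pics/t5.png',np.hstack([A,B]));print(bot.get_obs()['time'])
E
```

```text
29.15
```

View pics/t5.png

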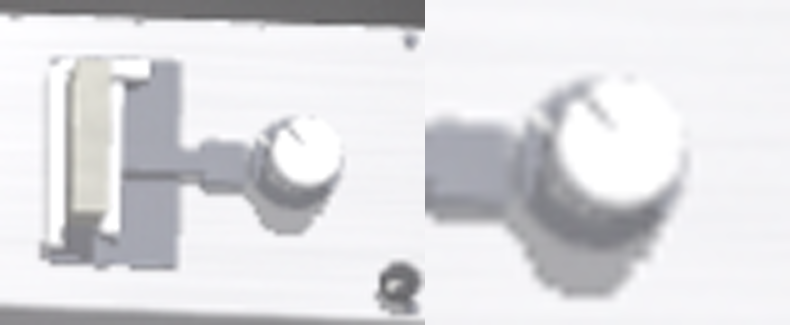

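```bash
python3 - <<'E'
from h import *
a=cap('top')
B=lambda u,v,z:onz(a,350+(u-425+.5)/9.125-.5,155+(v+.5)/9.286-.5,z)[:2]
C=lambda u,v,z:onz(a,285+(u+.5)/6.6-.5,135+(v+.5)/6.6-.5,z)[:2]
k=np.array([564.6,-230.8])
ang=lambda w:(np.degrees(np.arctan2(*(w-k)[::-1])).round(1),np.linalg.norm(w-k).round(1))
for n,w in dict(cap_out=B(587,97,154.5),cap_in=B(612,128,154.5),cap_c=B(620,140,154.5),collar=B(541,120,120.5),cap0=C(572,275,154.5),cap0i=C(571,247,154.5),col0=C(560,297,120.5)).items():print(n,w.round(1),ang(w))
i,o=B(612,128,154.5),B(587,97,154.5);print('cap line dir',np.degrees(np.arctan2(*(o-i)[::-1])))
i,o=C(571,247,154.5),C(572,275,154.5);print('cap0 dir',np.degrees(np.arctan2(*(o-i)[::-1])))
# unwrapped ring at collar top: brightness by angle, white line
ps=np.mean([cap('top')['pixels'].mean(2) for _ in range(6)],0).astype(np.float32)
for r,z in((26,120.5),(28,120.5),(26,118),(28,118)):
    t=np.arange(60,170,4);uv=np.array([proj(a,(*(k+r*np.array([np.cos(np.radians(q)),np.sin(np.radians(q))])),z)) for q in t],np.float32)
    print(r,z,dict(zip(t.tolist(),cv2.remap(ps,uv[:,:1],uv[:,1:],cv2.INTER_LINEAR).ravel().astype(int).tolist())))
E
```

```text
cap_out [ 581.1 -220.2] (np.float64(32.8), np.float64(19.6))
cap_in [ 570.  -228.2] (np.float64(25.5), np.float64(5.9))
cap_c [ 565.7 -230.8] (np.float64(1.2), np.float64(1.1))
collar [ 580.9 -211.1] (np.float64(50.5), np.float64(25.6))
cap0 [ 544.1 -230.4] (np.float64(178.9), np.float64(20.5))
cap0i [ 557.9 -230.8] (np.float64(-179.9), np.float64(6.7))
col0 [ 539.9 -231.9] (np.float64(-177.4), np.float64(24.7))
cap line dir 35.91149206926495
cap0 dir 178.35656458701553
26 120.5 {60: 184, 64: 170, 68: 169, 72: 170, 76: 167, 80: 163, 84: 163, 88: 162, 92: 160, 96: 158, 100: 158, 104: 159, 108: 152, 112: 144, 116: 136, 120: 131, 124: 130, 128: 131, 132: 130, 136: 130, 140: 130, 144: 130, 148: 130, 152: 130, 156: 130, 160: 130, 164: 130, 168: 130}
28 120.5 {60: 185, 64: 187, 68: 184, 72: 173, 76: 164, 80: 157, 84: 155, 88: 154, 92: 153, 96: 152, 100: 151, 104: 153, 108: 155, 112: 150, 116: 141, 120: 137, 124: 134, 128: 135, 132: 134, 136: 134, 140: 133, 144: 132, 148: 134, 152: 131, 156: 130, 160: 133, 164: 136, 168: 137}
26 118 {60: 178, 64: 169, 68: 171, 72: 169, 76: 165, 80: 161, 84: 161, 88: 159, 92: 157, 96: 156, 100: 156, 104: 157, 108: 156, 112: 146, 116: 137, 120: 133, 124: 130, 128: 132, 132: 131, 136: 131, 140: 131, 144: 130, 148: 130, 152: 130, 156: 130, 160: 130, 164: 130, 168: 130}
28 118 {60: 190, 64: 189, 68: 184, 72: 169, 76: 161, 80: 156, 84: 156, 88: 154, 92: 152, 96: 150, 100: 149, 104: 152, 108: 154, 112: 151, 116: 143, 120: 139, 124: 138, 128: 137, 132: 138, 136: 137, 140: 135, 144: 136, 148: 138, 152: 133, 156: 133, 160: 136, 164: 139, 168: 140}
```

```bash
python3 - <<'E'
from h import *
a=cap('top');k=np.array([564.6,-230.8])
ps=np.mean([cap('top')['pixels'].mean(2) for _ in range(12)],0).astype(np.float32)
def ring(r,z,t):
    uv=np.array([proj(a,(*(k+r*np.array([np.cos(np.radians(q)),np.sin(np.radians(q))])),z)) for q in t],np.float32)
    return dict(zip(t.tolist(),cv2.remap(ps,uv[:,:1],uv[:,1:],cv2.INTER_CUBIC).ravel().astype(int).tolist()))
for r in(23,25,27):print('collar',r,ring(r,120.5,np.arange(20,81,4)))
for r in(11,14,17):print('cap',r,ring(r,154.5,np.arange(10,71,4)))
E
```

```text
collar 23 {20: 234, 24: 223, 28: 201, 32: 180, 36: 165, 40: 161, 44: 178, 48: 204, 52: 209, 56: 192, 60: 172, 64: 162, 68: 163, 72: 163, 76: 161, 80: 162}
collar 25 {20: 195, 24: 191, 28: 180, 32: 171, 36: 161, 40: 165, 44: 186, 48: 213, 52: 222, 56: 203, 60: 179, 64: 165, 68: 166, 72: 169, 76: 168, 80: 167}
collar 27 {20: 187, 24: 185, 28: 176, 32: 175, 36: 175, 40: 182, 44: 202, 48: 230, 52: 230, 56: 200, 60: 173, 64: 171, 68: 173, 72: 171, 76: 162, 80: 158}
cap 11 {10: 258, 14: 250, 18: 239, 22: 225, 26: 213, 30: 207, 34: 211, 38: 222, 42: 234, 46: 244, 50: 251, 54: 255, 58: 256, 62: 256, 66: 255, 70: 255}
cap 14 {10: 255, 14: 255, 18: 252, 22: 241, 26: 223, 30: 208, 34: 206, 38: 219, 42: 236, 46: 250, 50: 255, 54: 256, 58: 255, 62: 254, 66: 254, 70: 254}
cap 17 {10: 256, 14: 258, 18: 254, 22: 244, 26: 226, 30: 206, 34: 201, 38: 214, 42: 238, 46: 254, 50: 259, 54: 259, 58: 258, 62: 256, 66: 254, 70: 255}
```

```bash
python3 -c "
from plant import bot
print(bot.close_job())"
```

```text
the job is handed in; nothing more can be done
None
```

I stood the whetstone in the clamp, slid it to the end stop, and tightened the knob to about 17° (0.3 rad) of slip, roughly one click. I then let go, moved the arm clear and handed the job in; the verdict was not reported back.

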